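# Raise the belt grinder's counterweighted guard window to the pointer

### The arm

A 6-joint arm with a two-finger parallel gripper is mounted at the origin on the work surface. World frame = base frame: x ahead of the robot, y to its left, z up, the work surface at z = 0. Lengths are in m, angles in rad, forces in N, time in s.
With the tool pointing down it reaches from about 0.25 to 0.775 m from the base axis. Payload 8.9 kg.
Tool frame: the origin (TCP) lies at the very end of the fingers, on their centre line; the grasp point (between the pads) lies 19 mm behind it; y points along the fingers, z is the direction in which the jaws open and shut, and the axes are right-handed (so a half turn about y gives the same grasp; the last joint's range is limited). The gripper opens to 85 mm and grips with 20 to 120 N. Pads are 22 mm wide; open, the fingers measure 114 mm over their backs; the gripper's body (76 mm by 85 mm) begins 54 mm behind the grasp point. The pads swing forward as they close: fully open they stand 13 mm farther back than shut.
Start: joints at [1.012, 0.291, -0.153, 1.127, 0, 1.431], TCP at [0.214, 0.479, 0.231] pointing down, gripper open.
Joint ranges: [-2.52, 2.52], [-0.91, 1.74], [-1.3, 1.37], [-1.96, 2.02], [-1.52, 1.47], [-3.14, 3.14]. Speed limits (rad/s): [2.22, 2.22, 2.79, 3.14, 3.14, 3.14].

### API

Orientations are given as a 3x3 rotation matrix whose columns are the frame's x, y, z axes.
In Python, from plant import sensors, camera, ticket gives the robot as it stands. The module is installed in compiled form; this text tells all that it offers.
- The arm moves only by the tool arm_command, never from a script. Its argument "plan" is text: rows parted by semicolons, each of 5 numbers parted by spaces: the shift along the tool's x, y, z in m, then the turn about the tool's y in degrees, then the opening, from 0 (shut) to 1 (fully open). A call has 1 to 12 rows; each row shifts and turns the commanded pose from where the row before left it, along the tool's axes as they then stand; what a row does not reach is not made up. A row lasts 1/8 s, in which the tool goes at most 62.5 mm and 10.7 degrees, less where a joint would pass 70% of its speed; a pose out of reach is approached as far as the arm can. A call is refused whole if a number of a shift passes 0.0625 or a number of a turn 10.7, either way. A call with a gripper value outside its range is refused whole. The fingers move at their own pace and stop on an object; "squeeze" is the grip in N (left out, the last holds). Time passes only in rows, so rows that do not move let the fingers close. It gives the time, the measured TCP pose, the force and the opening at its end, in the units of the state.
- sensors.get_obs(): the state, without advancing time (a new reading comes with each control period).
- camera(name): name is "scene" or "side" or "wrist"; returns a dict with "img" (480x640x3 uint8, red, green, blue), "depth" (480x640 float32, m along the optical axis (not along the pixel's ray), 0 where there is no reading), "vfov" (degrees; the focal length in pixels is half the picture's height over the tangent of half this angle, whatever the lens; pixels are square), "cx", "cy" (the principal point, pixels), "dist" ([k1, k2, p1, p2, k3] as OpenCV has them; the pictures are not rectified), "extrinsics" (4x4, takes a point from world to camera coordinates); the wrist camera has in their place "mount" (4x4, takes a point from camera to tool coordinates, whose origin is the TCP and whose axes are the tool frame's). Camera axes: x right, y up, looking along -z (the intrinsics and any distortion apply to the point x, -y, -z); pixel columns grow to the right and rows downward; lengths in m; the calibration is good to about 2 mm. A picture is of the moment at which its call begins: read the wrist's pose just before it.
- ticket.job_done(): hands the job in, once; it reports no verdict.
The state is a dict: "clock": time; "joints": joint angles; "qvel": joint speeds; "tau": joint torques, N m; "eef_pos": TCP position; "tcp_rot": TCP orientation; "ft_force": force on the tool from outside, world axes, zero at the start; "wrist_torque": the same for the moment, N m; "width": finger opening in m.
Only numpy, scipy, OpenCV 4.12 (cv2) and the standard library are available. Lean on these libraries where they do the work, as an engineer would, in place of code of your own. Each camera call takes 0.05 s, during which the arm holds its last target.

### The job

Push the clear guard window in front of the belt grinder up from beneath its lip until the top of the lip is level with the tip of the pointer on the guard's post, then take the hand away and leave the window standing there. Touch the window only at its lip, without gripping it, and leave the knife, the whetstone and the oil bottle where they are.

Things in the scene. Friction and masses are not known exactly. Their poses are not given: they have to be found in the camera images.
- guard: Fixed guard: two posts (40 mm wide, 50 deep, 460 mm between centres, 510 tall) under a beam, top at 560; the window slides straight up between them. Origin on the bench midway between the posts in the window's plane; +x from the robot's side through the window, y along it, z up. Foot plates reach 33 mm in front of that plane; the belt grinder starts 94 mm behind it. Below the lip the opening is empty.
- window (a joint): Height of the window above its lowest position, m, 0 to 0.22, growing upward. Two counterweights outside the posts balance it; guide friction (about 4 to 10 N of push in all) keeps it wherever it is left.
- lip_under (a point): Middle of the underside of the lip, where to push: a level aluminium flange 396 mm wide (guard's y), 5 mm thick, at the window's foot on the robot's side. Its free front edge is 25 mm in front of this point (60 mm in front of the window's plane); 24 mm behind this point it joins the foot rail, 22 mm deep, whose underside is at the same height.
- lip_top (a point): Middle of the lip's top face, 8 mm straight above lip_under (5 mm flange and a 3 mm black rubber strip). This height is to be level with the pointer's tip.
- lip: The lip's aluminium flange with the foot rail (22 mm deep, 30 mm tall). The frame's origin is the same as the guard's when the window is at 0, and rises with the window.
- lip_strip: Black rubber strip, 40 x 380 x 3 mm, on top of the lip. Its frame is that of lip.
- pane: The clear pane, 398 mm wide and 170 mm tall, above and behind the foot rail, with the window's top rail. Its frame is that of lip. Not to be touched.
- pointer_tip (a point): Tip of the steel pointer on a black clamp block on the front of the guard's right-hand (-y) post, pointing along the guard's +y at the end of the lip; 45 mm in front of the window's plane, 199 mm right of its middle. Tightly clamped: it does not move. Its height differs from job to job.
- knife: Kitchen knife lying flat, wooden handle 115 x 26 x 20 mm, blade about 135 mm, along its x; origin under the blade's heel on the bench. Loose bystander.
- stone: Two-layer whetstone, 150 x 50 x 26 mm, origin in the middle of its underside. Loose bystander.
- oil: Upright white oil bottle, 44 mm across, 115 mm tall, origin in the middle of its underside. Loose bystander.

How it is judged:
On the way:
1. the fingers push up beneath the lip and the window rises (contact force between the fingers and lip above 0.5 N and velocity of joint window above 0.002 m/s), for 0.2 s.
At the end, for the whole second after the job is handed in: The top of the lip is within 8 mm of the height of the pointer's tip, the window stands still, and knife, whetstone and oil bottle are within 20 mm of where they stood (z of lip_top in the frame of pointer_tip between -0.008 and 0.008 m and velocity of joint window between -0.004 and 0.004 m/s and distance of each of knife, stone, oil from where it was at the start of the episode below 0.02 m); the robot touches nothing.
It fails at once if the lip is gripped: fingers press on its top and its underside at once (contact force between the fingers and lip above 1 N and contact force between the fingers and lip_strip above 1 N).
It fails at once if the window is handled by its pane, back or top rail instead of its lip (contact force between the fingers and pane above 3 N).
It fails at once if knife, whetstone or oil bottle is pushed away or lifted (distance of any of knife, stone, oil from where it was at the start of the episode above 0.02 m).
It fails at once if the oil bottle is tipped (angle between oil's own z axis and vertical above 0.3 rad).
It also fails if it takes over 43 s, if anything falls off the work surface, if the arm or the gripper's body presses on something with over 40 N, if the wrist force passes 120 N, or if a joint passes its speed limit or range.

## Working session

There is one attempt and no reset: what is moved stays moved. The work goes in short steps, Python scripts to look and compute and a tool call to move; the robot and the scene stay as the last step left them, time stands still between calls to the robot, and variables do not carry over. Pictures are saved under pics/ and viewed, and the job is handed in when it is done.

Besides the shell and the picture viewer there is one more tool, called after ">>>" as a command line: name --argument value ..., lists and objects as JSON in quotes. arm_command: Moves the arm, as the interface text tells. Its arguments: {"type":"object","properties":{"plan":{"type":"string"},"squeeze":{"type":"number"}},"required":["plan"]}

```bash
mkdir -p pics; cat > h.py <<'E'
import numpy as np, cv2
from plant import sensors, camera, ticket
def K(c):
    f=240/np.tan(np.radians(c["vfov"])/2)
    return np.array([[f,0,c["cx"]],[0,f,c["cy"]],[0,0,1.]])
def cam2world(c,o=None):
    if "extrinsics" in c: return np.linalg.inv(np.array(c["extrinsics"]))
    T=np.eye(4);T[:3,:3]=np.array(o["tcp_rot"]).reshape(3,3);T[:3,3]=o["eef_pos"]
    return T@np.array(c["mount"])
def pts(c,uv,z,T):
    uv=np.asarray(uv,float).reshape(-1,1,2)
    n=cv2.undistortPoints(uv,K(c),np.array(c["dist"],float)).reshape(-1,2)
    z=np.asarray(z).reshape(-1)
    P=np.c_[n[:,0]*z,-n[:,1]*z,-z,np.ones(len(z))]
    return (P@T.T)[:,:3]
def cloud(c,T):
    v,u=np.mgrid[0:480,0:640]
    return pts(c,np.stack([u,v],-1).reshape(-1,2),c["depth"].reshape(-1),T).reshape(480,640,3)
def proj(c,P,T):
    P=np.c_[np.atleast_2d(P),np.ones(len(np.atleast_2d(P)))]@np.linalg.inv(T).T
    q=P[:,:3]*[1,-1,-1]
    return cv2.projectPoints(q,np.zeros(3),np.zeros(3),K(c),np.array(c["dist"],float))[0].reshape(-1,2)
E
python3 - <<'E'
from h import *
import pickle
o=sensors.get_obs()
print(o)
for n in ["scene","side","wrist"]:
    c=camera(n);cv2.imwrite(f"pics/{n}0.png",c["img"][:,:,::-1]);pickle.dump((o,c),open(f"{n}0.pkl","wb"))
    T=cam2world(c,o);print(n,c["vfov"],c["dist"],T[:3,3])
E
```

```text
{'clock': 0.0, 'joints': array([ 1.01169653e+00,  2.91308044e-01, -1.54082483e-01,  1.12670959e+00,
        1.76364924e-05,  1.43151430e+00]), 'qvel': array([-0.00041912, -0.0006206 ,  0.00083314,  0.00147348,  0.00226001,
        0.002958  ]), 'tau': array([-3.03499846e-04, -5.37147617e+01,  3.31368005e+01,  1.61249237e-02,
       -5.59305749e-05,  4.73024909e-05]), 'eef_pos': array([0.21374444, 0.47905875, 0.23073425]), 'tcp_rot': array([[ 9.13163157e-01, -7.06513580e-04,  4.07593609e-01],
       [-4.07594173e-01, -1.09591408e-03,  9.13162521e-01],
       [-1.98474145e-04, -9.99999150e-01, -1.28871918e-03]]), 'ft_force': array([-0.00917982,  0.39597498,  0.21283443]), 'wrist_torque': array([-0.00229754,  0.04371199, -0.00119934]), 'width': 0.08566665762544352}
scene 45.69906626596125 [-0.01560229  0.          0.          0.          0.        ] [0.22104607 0.08583922 1.18824052]
side 49.23564190931716 [-0.1420582  0.         0.         0.         0.       ] [0.29427064 0.22488423 1.18969472]
wrist 65.46916897314846 [0.01665422 0.         0.         0.         0.        ] [0.14184199 0.51072282 0.37388792]
```

View pics/scene0.png

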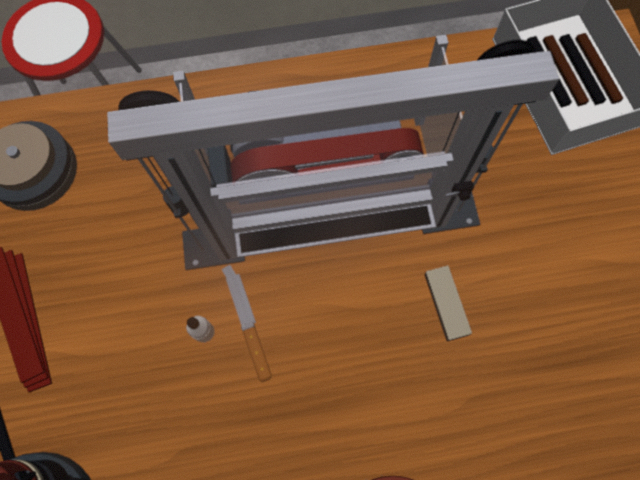

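View pics/side0.png

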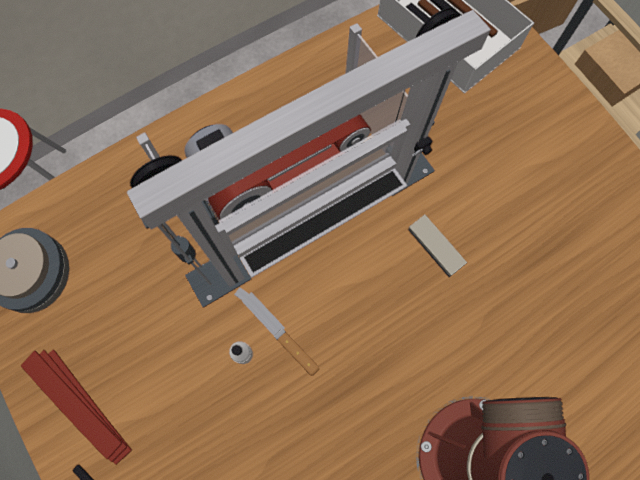

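View pics/wrist0.png

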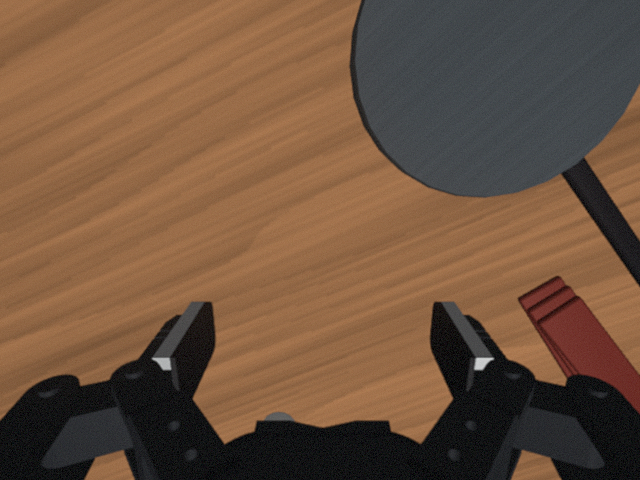

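```bash
python3 - <<'E'
from h import *
import pickle
for n,px in [("scene",[(237,254),(433,228),(240,240),(430,215),(236,233),(430,208),(186,268),(478,225),(111,117),(556,82),(450,305),(200,328),(248,325),(230,270),(265,378),(447,194),(455,193),(466,189)]),("side",[(247,272),(406,186),(205,305),(430,170),(135,215),(485,40),(418,150),(425,145)])]:
    o,c=pickle.load(open(n+"0.pkl","rb"));C=cloud(c,cam2world(c,o))
    print(n)
    for u,v in px: print((u,v),C[v,u].round(3),c["depth"][v,u].round(3))
    b=c["img"][:,:,::-1]
    x0,y0=(400,150) if n=="scene" else (370,100)
    cv2.imwrite(f"pics/{n}_z.png",cv2.resize(b[y0:y0+90,x0:x0+120],None,fx=6,fy=6,interpolation=cv2.INTER_CUBIC))
E
```

```text
scene
(237, 254) [0.61  0.218 0.027] 1.217
(433, 228) [ 0.603 -0.213  0.006] 1.256
(240, 240) [0.604 0.197 0.128] 1.12
(430, 215) [ 0.593 -0.183  0.125] 1.138
(236, 233) [0.621 0.204 0.125] 1.128
(430, 208) [ 0.606 -0.186  0.128] 1.14
(186, 268) [0.604 0.333 0.009] 1.226
(478, 225) [ 0.592 -0.312  0.006] 1.257
(111, 117) [0.638 0.293 0.561] 0.716
(556, 82) [ 0.596 -0.28   0.552] 0.74
(450, 305) [ 0.425 -0.203  0.027] 1.179
(200, 328) [0.453 0.301 0.085] 1.108
(248, 325) [0.456 0.215 0.022] 1.173
(230, 270) [0.584 0.24  0.007] 1.227
(265, 378) [0.344 0.194 0.028] 1.133
(447, 194) [ 0.586 -0.193  0.243] 1.025
(455, 193) [ 0.582 -0.205  0.25 ] 1.017
(466, 189) [ 0.585 -0.225  0.254] 1.015
side
(247, 272) [0.617 0.205 0.011] 1.209
(406, 186) [ 0.568 -0.189  0.119] 1.157
(205, 305) [0.603 0.327 0.003] 1.194
(430, 170) [ 0.598 -0.306  0.014] 1.284
(135, 215) [ 0.892  0.368 -0.002] 1.267
(485, 40) [ 0.596 -0.28   0.534] 0.784
(418, 150) [ 0.585 -0.206  0.248] 1.041
(425, 145) [ 0.585 -0.222  0.255] 1.038
```

View pics/scene_z.png

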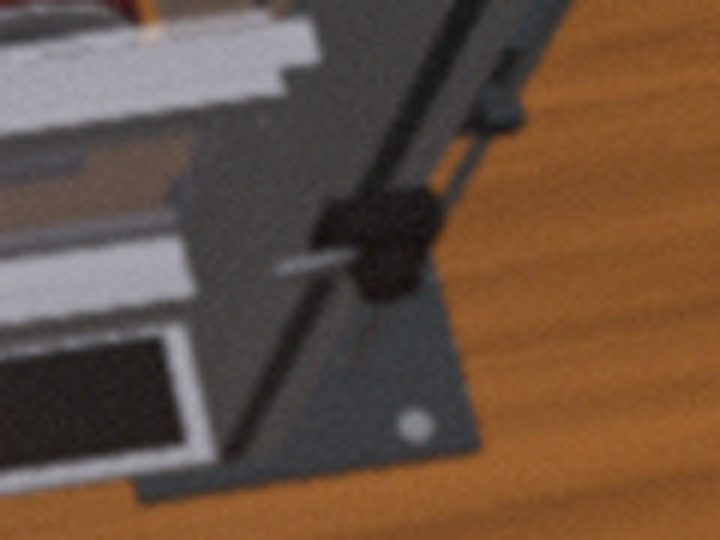

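View pics/side_z.png

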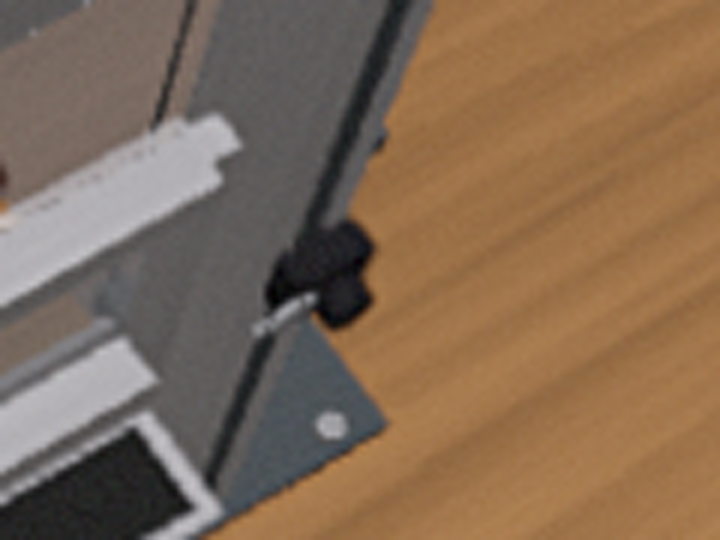

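>>> arm_command --plan "0 -0.06 0 0 1; 0 -0.06 0 0 1; 0 -0.06 0.03 0 1; 0 0 0.06 0 1; 0 0 0.06 0 1; 0 0 0.06 0 1; 0 0 0.06 0 1; 0 0 0.06 0 1"

```text
clock: 1.15
eef_pos: [0.2976, 0.6646, 0.392]
tcp_rot: [[0.913, -0.003, 0.408], [-0.407, 0.01, 0.913], [-0.006, -1.0, 0.008]]
ft_force: [-4.1, -11.8, 6.0]
width: 0.0858
```

```bash
cat > st.py <<'E'
from h import *
np.set_printoptions(precision=4,suppress=True)
o=sensors.get_obs()
for k in ["clock","joints","eef_pos","tcp_rot","ft_force","width"]: print(k,o[k])
j=o["joints"];print("pitch sum",j[1]-j[2]+j[3])
E
python3 st.py
```

```text
clock 1.15
joints [1.0464 0.9087 1.3669 2.022  0.007  1.4661]
eef_pos [0.2976 0.6646 0.392 ]
tcp_rot [[ 0.9132 -0.0026  0.4075]
 [-0.4075  0.0096  0.9132]
 [-0.0063 -1.      0.0077]]
ft_force [ -4.1244 -11.8105   5.9744]
width 0.08583371204238792
pitch sum 1.563795916393763
```

>>> arm_command --plan "0 -0.06 0 0 1; 0 -0.06 0 0 1; 0 -0.06 0 0 1; 0 -0.06 0 0 1"

```text
clock: 1.65
eef_pos: [0.2837, 0.6351, 0.5334]
tcp_rot: [[0.912, 0.096, 0.398], [-0.409, 0.181, 0.894], [0.014, -0.979, 0.204]]
ft_force: [0.6, -0.4, 0.1]
width: 0.0852
```

```bash
python3 st.py
```

```text
clock 1.65
joints [1.0416 0.7089 1.3654 2.021  0.0088 1.463 ]
eef_pos [0.2837 0.6351 0.5334]
tcp_rot [[ 0.9122  0.0958  0.3984]
 [-0.4095  0.1811  0.8942]
 [ 0.0135 -0.9788  0.2045]]
ft_force [ 0.6415 -0.3664  0.0662]
width 0.08524129947057921
pitch sum 1.364604647645516
```

>>> arm_command --plan "0 -0.06 0 0 1; 0 -0.06 0 0 1; 0 -0.06 0 0 1; 0 -0.06 0 0 1; 0 0.02 0 0 1; 0 0.02 0 0 1"

```text
clock: 2.4
eef_pos: [0.2623, 0.5982, 0.6273]
tcp_rot: [[0.909, 0.19, 0.371], [-0.415, 0.34, 0.844], [0.034, -0.921, 0.388]]
ft_force: [-1.0, -0.4, -0.3]
width: 0.0854
```

```bash
python3 st.py
```

```text
clock 2.4
joints [1.0417 0.3816 0.9738 1.7631 0.0081 1.4646]
eef_pos [0.2623 0.5982 0.6273]
tcp_rot [[ 0.9092  0.1895  0.3706]
 [-0.4149  0.3401  0.8439]
 [ 0.0339 -0.9211  0.3879]]
ft_force [-1.0247 -0.4434 -0.265 ]
width 0.08543871480497622
pitch sum 1.1709194688968978
```

>>> arm_command --plan "0 -0.0575 0.025 0 1; 0 -0.0575 0.025 0 1; 0 -0.0575 0.025 0 1; 0 -0.0575 0.025 0 1; 0 -0.0575 0.025 0 1; 0 -0.0575 0.025 0 1; 0 -0.0575 0.025 0 1; 0 -0.0575 0.025 0 1"

```text
clock: 3.4
eef_pos: [0.1897, 0.4706, 0.83]
tcp_rot: [[0.905, 0.304, 0.298], [-0.423, 0.563, 0.71], [0.047, -0.768, 0.638]]
ft_force: [-1.0, 0.5, 0.5]
width: 0.0855
```

```bash
python3 st.py
```

```text
clock 3.4
joints [1.02   0.2213 1.3655 2.0212 0.0363 1.4531]
eef_pos [0.1897 0.4706 0.83  ]
tcp_rot [[ 0.905   0.3035  0.2981]
 [-0.4228  0.5635  0.7097]
 [ 0.0474 -0.7683  0.6383]]
ft_force [-0.9941  0.4631  0.4922]
width 0.08552098378244806
pitch sum 0.8770360720159551
```

>>> arm_command --plan "0 -0.046 0.038 0 1; 0 -0.046 0.038 0 1; 0 -0.044 0.042 0 1; 0 -0.042 0.044 0 1; 0 -0.04 0.046 0 1; 0 -0.038 0.048 0 1; 0 -0.036 0.05 0 1; 0 -0.034 0.052 0 1"

```text
clock: 4.4
eef_pos: [0.1537, 0.3704, 0.9369]
tcp_rot: [[0.913, 0.35, 0.211], [-0.407, 0.737, 0.539], [0.033, -0.578, 0.816]]
ft_force: [0.5, 0.2, 0.4]
width: 0.0852
```

```bash
python3 st.py
```

```text
clock 4.4
joints [0.7144 0.0024 1.3654 2.021  0.3341 1.2821]
eef_pos [0.1537 0.3704 0.9369]
tcp_rot [[ 0.9128  0.3498  0.2109]
 [-0.4072  0.7374  0.5389]
 [ 0.033  -0.5777  0.8156]]
ft_force [0.4642 0.2043 0.4459]
width 0.085183217824162
pitch sum 0.658036061119474
```

>>> arm_command --plan "0 0 0.06 0 1; 0 0 0.06 0 1; 0 0 0.06 0 1; 0 0 0.06 0 1"

```text
clock: 4.9
eef_pos: [0.2003, 0.3836, 0.9623]
tcp_rot: [[0.933, 0.313, 0.177], [-0.36, 0.814, 0.456], [-0.001, -0.49, 0.872]]
ft_force: [-0.4, -1.3, -0.7]
width: 0.0853
```

```bash
python3 st.py
```

```text
clock 4.9
joints [0.3937 0.0272 1.3651 2.021  0.6832 1.0973]
eef_pos [0.2003 0.3836 0.9623]
tcp_rot [[ 0.933   0.3134  0.1769]
 [-0.3599  0.8137  0.4565]
 [-0.0009 -0.4895  0.872 ]]
ft_force [-0.3661 -1.3008 -0.7381]
width 0.08528448274464225
pitch sum 0.6831133388752144
```

>>> arm_command --plan "0.049 -0.027 -0.022 0 1; 0.049 -0.027 -0.022 0 1; 0.049 -0.027 -0.022 0 1; 0.049 -0.027 -0.022 0 1; 0.049 -0.027 -0.022 0 1; 0.049 -0.027 -0.022 0 1; 0.049 -0.027 -0.022 0 1"

```text
clock: 5.78
eef_pos: [0.464, 0.2587, 0.9448]
tcp_rot: [[0.849, 0.507, 0.146], [-0.519, 0.755, 0.401], [0.093, -0.417, 0.904]]
ft_force: [0.6, 0.5, -0.1]
width: 0.0854
```

```bash
python3 st.py
```

```text
clock 5.775
joints [-0.198   0.2184  1.3652  2.0209  0.9965  0.6814]
eef_pos [0.464  0.2587 0.9448]
tcp_rot [[ 0.8495  0.5069  0.1464]
 [-0.5194  0.7546  0.401 ]
 [ 0.0929 -0.4167  0.9043]]
ft_force [ 0.5811  0.5128 -0.0877]
width 0.08541484213778082
pitch sum 0.8740895552258319
```

>>> arm_command --plan "0.03 -0.045 -0.024 0 1; 0.03 -0.045 -0.024 0 1; 0.03 -0.045 -0.024 0 1; 0.03 -0.045 -0.024 0 1; 0.03 -0.045 -0.024 0 1; 0.03 -0.045 -0.024 0 1; 0.03 -0.045 -0.024 0 1; 0.03 -0.045 -0.024 0 1"

```text
clock: 6.78
eef_pos: [0.5932, -0.0015, 0.9344]
tcp_rot: [[0.668, 0.738, 0.095], [-0.718, 0.605, 0.344], [0.196, -0.298, 0.934]]
ft_force: [0.3, -0.9, -0.5]
width: 0.0856
```

```bash
python3 st.py
```

```text
clock 6.775
joints [-0.69    0.3602  1.365   2.0208  1.213   0.3772]
eef_pos [ 0.5932 -0.0015  0.9344]
tcp_rot [[ 0.6676  0.7385  0.0949]
 [-0.7182  0.605   0.3438]
 [ 0.1965 -0.2977  0.9342]]
ft_force [ 0.2614 -0.8904 -0.4543]
width 0.08555498721904496
pitch sum 1.0159988137426461
```

>>> arm_command --plan "0.043 -0.036 -0.018 0 1; 0.043 -0.036 -0.018 0 1; 0.043 -0.036 -0.018 0 1; 0.043 -0.036 -0.018 0 1; 0.043 -0.036 -0.018 0 1; 0.043 -0.036 -0.018 0 1; 0.043 -0.036 -0.018 0 1; 0.043 -0.036 -0.018 0 1"

```text
clock: 7.78
eef_pos: [0.6226, -0.3515, 0.8442]
tcp_rot: [[0.44, 0.898, 0.028], [-0.86, 0.412, 0.3], [0.258, -0.156, 0.953]]
ft_force: [0.5, 0.6, -0.5]
width: 0.0855
```

```bash
python3 st.py
```

```text
clock 7.775
joints [-1.0953  0.6356  1.3648  2.0207  1.4078  0.0184]
eef_pos [ 0.6226 -0.3515  0.8442]
tcp_rot [[ 0.4396  0.8977  0.0278]
 [-0.8603  0.412   0.3003]
 [ 0.2582 -0.156   0.9534]]
ft_force [ 0.5341  0.6411 -0.4741]
width 0.08551328947781313
pitch sum 1.2914723949400324
```

>>> arm_command --plan "0.054 -0.026 -0.003 0 1; 0.054 -0.026 -0.003 0 1; 0.054 -0.026 -0.003 0 1; 0.054 -0.026 -0.003 0 1; 0.054 -0.026 -0.003 0 1"

```text
clock: 8.4
eef_pos: [0.6342, -0.5764, 0.8643]
tcp_rot: [[0.269, 0.963, -0.028], [-0.923, 0.266, 0.279], [0.276, -0.049, 0.96]]
ft_force: [0.7, 0.6, -0.6]
width: 0.0852
```

```bash
python3 st.py
```

```text
clock 8.4
joints [-1.2171  0.753   1.3646  1.1385  1.4731  0.7658]
eef_pos [ 0.6342 -0.5764  0.8643]
tcp_rot [[ 0.2686  0.9629 -0.0281]
 [-0.9228  0.2655  0.2792]
 [ 0.2763 -0.0491  0.9598]]
ft_force [ 0.6668  0.5748 -0.6001]
width 0.08517975653778286
pitch sum 0.5267857300170004
```

>>> arm_command --plan "0.055 -0.018 0.008 0 1; 0.055 -0.018 0.008 0 1; 0.055 -0.018 0.008 0 1; 0 0 0 10.6 0; 0 0 0 10.6 0; 0 0 0 10.6 0; 0 0 0 10.6 0; 0 0 0 10.6 0"

```text
clock: 9.4
eef_pos: [0.633, -0.6791, 0.9016]
tcp_rot: [[0.18, 0.977, 0.115], [-0.776, 0.213, -0.594], [-0.605, 0.018, 0.796]]
ft_force: [-0.8, 0.6, 0.0]
width: -0.0003
```

```bash
python3 st.py
```

```text
clock 9.4
joints [-1.2604  0.8545  1.3647  0.3214  1.4734  2.4085]
eef_pos [ 0.633  -0.6791  0.9016]
tcp_rot [[ 0.1804  0.9769  0.1147]
 [-0.7755  0.213  -0.5943]
 [-0.605   0.0182  0.7961]]
ft_force [-0.8015  0.5897  0.0012]
width -0.00029790857155813366
pitch sum -0.18878880458878128
```

```bash
python3 - <<'E'
from h import *
import pickle
np.set_printoptions(precision=4,suppress=True)
for n in ["scene","side"]:
    o,c=pickle.load(open(n+"0.pkl","rb"));T=cam2world(c,o);C=cloud(c,T);im=c["img"].astype(int)
    ok=c["depth"]>0
    # strip: dark pixels with 0.1<z<0.15, x .55-.65
    dark=(im.max(2)<60)
    m=ok&dark&(C[...,2]>.09)&(C[...,2]<.16)&(C[...,0]>.54)&(C[...,0]<.66)&(abs(C[...,1])<.25)
    P=C[m];print(n,"strip",len(P),P.mean(0),np.median(P,0),P[:,2].std())
    b=cv2.minAreaRect(P[:,:2].astype(np.float32));print(b)
    A=np.c_[P[:,0],P[:,1],np.ones(len(P))];print("plane",np.linalg.lstsq(A,P[:,2],rcond=None)[0])
    # beam top
    m=ok&(C[...,2]>.545)&(C[...,2]<.58);P=C[m];print("beam",P.mean(0),np.median(P[:,2]),cv2.minAreaRect(P[:,:2].astype(np.float32)))
    m=ok&(abs(C[...,2])<.004);print("bench z",np.median(C[m][:,2]))
    for nm,(lo,hi) in {"pointer":((.56,-.24,.2),(.60,-.17,.28))}.items():
        m=ok&(C>lo).all(2)&(C<hi).all(2)
        v,u=np.nonzero(m)
        for a,b_ in list(zip(u,v))[:]: 
            if im[b_,a].max()>100: print(a,b_,C[b_,a],im[b_,a])
E
```

```text
scene strip 3365 [0.596  0.0077 0.1275] [0.5964 0.009  0.1276] 0.0041364702761734215
((0.5964247584342957, 0.00638146698474884), (0.4694492220878601, 0.03978906199336052), 89.23461151123047)
plane [-0.0189  0.0026  0.1387]
beam [0.6187 0.0167 0.5586] 0.5599238300576941 ((0.561186671257019, 0.13925638794898987), (0.3284263610839844, 0.8163240551948547), 27.697036743164062)
bench z 0.0001972428621269673
450 193 [ 0.5847 -0.1971  0.2474] [103 103 106]
451 193 [ 0.5849 -0.1993  0.246 ] [ 99  99 106]
452 193 [ 0.5837 -0.2004  0.2484] [101 100 106]
453 193 [ 0.5833 -0.2021  0.2486] [102  99 104]
447 194 [ 0.5856 -0.1928  0.2425] [107 105 113]
448 194 [ 0.5854 -0.1947  0.2423] [110 109 115]
449 194 [ 0.5858 -0.197   0.2405] [ 98  97 102]
450 194 [ 0.5825 -0.1964  0.2483] [100  99 104]
side strip 2886 [0.5957 0.0134 0.1272] [0.596  0.0164 0.1272] 0.0036355422161261914
((0.595590353012085, 0.007161349058151245), (0.4667600989341736, 0.038923464715480804), 89.1937255859375)
plane [-0.0103  0.0017  0.1333]
beam [0.6213 0.0324 0.5583] 0.5594240263474134 ((0.6323204040527344, 0.006959527730941772
[... 740 characters left out ...]
.2297  0.243 ] [104  72  44]
416 152 [ 0.5841 -0.2001  0.2477] [147 147 152]
417 152 [ 0.5833 -0.2023  0.2469] [147 146 150]
418 152 [ 0.5818 -0.2034  0.2482] [111 110 112]
430 152 [ 0.5724 -0.2297  0.2364] [104  70  41]
414 153 [ 0.5856 -0.1971  0.2439] [123 123 128]
415 153 [ 0.585  -0.1994  0.2425] [116 116 119]
416 153 [ 0.5827 -0.1994  0.2465] [130 130 133]
417 153 [ 0.5828 -0.2028  0.2426] [101 101 101]
429 153 [ 0.5721 -0.2274  0.2349] [112  78  47]
413 154 [ 0.5859 -0.1954  0.2407] [137 137 141]
414 154 [ 0.5838 -0.1957  0.2441] [111 108 111]
415 154 [ 0.584  -0.1993  0.2398] [118 119 121]
412 155 [ 0.5833 -0.1898  0.2467] [123 122 124]
413 155 [ 0.5844 -0.1947  0.2395] [129 128 131]
```

```bash
cat > fk.py <<'E'
import numpy as np
from scipy.optimize import least_squares
from scipy.spatial.transform import Rotation as R
J=[[1.0117,.29131,-.15408,1.12671,0,1.4315],[1.0464,.9087,1.3669,2.022,.007,1.4661],[1.0416,.7089,1.3654,2.021,.0088,1.463],[1.0417,.3816,.9738,1.7631,.0081,1.4646],[1.02,.2213,1.3655,2.0212,.0363,1.4531],[.7144,.0024,1.3654,2.021,.3341,1.2821],[.3937,.0272,1.3651,2.021,.6832,1.0973],[-.198,.2184,1.3652,2.0209,.9965,.6814],[-.69,.3602,1.365,2.0208,1.213,.3772],[-1.0953,.6356,1.3648,2.0207,1.4078,.0184],[-1.2171,.753,1.3646,1.1385,1.4731,.7658],[-1.2604,.8545,1.3647,.3214,1.4734,2.4085]]
P=[[.21374,.47906,.23073],[.2976,.6646,.392],[.2837,.6351,.5334],[.2623,.5982,.6273],[.1897,.4706,.83],[.1537,.3704,.9369],[.2003,.3836,.9623],[.464,.2587,.9448],[.5932,-.0015,.9344],[.6226,-.3515,.8442],[.6342,-.5764,.8643],[.633,-.6791,.9016]]
J=np.array(J);P=np.array(P)
def Ry(t): return R.from_euler('y',t).as_matrix()
def Rz(t): return R.from_euler('z',t).as_matrix()
def fk(p,q):
    a1,h,e,L1,L2,f,g,d=p
    M=Ry(q[1]-q[2]+q[3])
    v=np.array([a1,0,h])+Ry(q[1])@[e,0,L1]+Ry(q[1]-q[2])@[L2,0,f]+M@(np.array([g,0,0])+Rz(q[4])@[d,0,0])
    W=Rz(q[0])@M@Rz(q[4])
    return Rz(q[0])@v, W[:,0]
def fit():
    reg=1e-4
    s=least_squares(lambda p:np.r_[np.concatenate([fk(p,q)[0]-x for q,x in zip(J,P)]),reg*p],[0,.3,0,.35,.35,0,.1,.25])
    return s.x,np.abs(s.fun[:-8]).max()
def ik(p,x,dirn,q0=None):
    lo=np.array([-2.52,-.91,-1.3,-1.96,-1.52]);hi=np.array([2.52,1.74,1.37,2.02,1.47])
    best=None
    for q0 in [[-.3,.2,-.5,-.7,.3],[-.3,.8,.3,-.5,.3],[-.2,-.3,-.9,-.5,.3]]:
        s=least_squares(lambda q:np.r_[fk(p,q)[0]-x,(fk(p,q)[1]-dirn)*.3],q0,bounds=(lo,hi))
        if best is None or s.cost<best.cost: best=s
    return best.x,np.sqrt(2*best.cost)
if __name__=="__main__":
    np.set_printoptions(precision=3,suppress=True)
    p,e=fit();print(p,e)
    D=np.array([.9769,.213,.0182])
    for x in [[.63,-.6,.8],[.55,-.4,.6],[.5,-.2,.4],[.45,0,.3],[.4,0,.1],[.45,0,.1],[.5,-.05,.09],[.5,0,.09],[.6,0,.1],[.6,0,.23],[.45,0,.2]]:
        print(x,*ik(p,np.array(x),D))
E
python3 fk.py
python3 - <<'E'
from h import *
import pickle
R=[]
A=[];B=[]
for n,uv in [("scene",(446.7,194.5)),("side",(412.5,154.5))]:
    o,c=pickle.load(open(n+"0.pkl","rb"));T=cam2world(c,o)
    a=pts(c,[uv],[1.0],T)[0];o_=T[:3,3];d=(a-o_)/np.linalg.norm(a-o_);M=np.eye(3)-np.outer(d,d);A.append(M);B.append(M@o_)
X=np.linalg.solve(sum(A),sum(B));print("tip tri",X,[np.linalg.norm(a@X-b) for a,b in zip(A,B)])
o,c=pickle.load(open("wrist0.pkl","rb"));print(np.array(c["mount"]).round(3))
E
```

```text
[-0.01   0.276  0.005  0.56   0.368  0.074  0.092  0.393] 0.06867085520874833
[0.63, -0.6, 0.8] [-1.225  0.495  0.333 -0.3    1.438] 5.07745703234891e-06
[0.55, -0.4, 0.6] [-1.239  0.245 -0.643 -1.043  1.453] 5.077457032376299e-06
[0.5, -0.2, 0.4] [-1.19   0.348 -1.3   -1.483  1.43 ] 0.015927670453813127
[0.45, 0, 0.3] [-1.299  0.765 -1.3    0.972  1.47 ] 0.06761456287753968
[0.4, 0, 0.1] [-1.438  1.74  -1.3    0.363  1.47 ] 0.008273398383235308
[0.45, 0, 0.1] [-1.408  1.7   -1.253  0.527  1.47 ] 0.05517494499979761
[0.5, -0.05, 0.09] [-1.172  1.114 -1.3   -0.716  1.47 ] 0.08630221886448604
[0.5, 0, 0.09] [-1.313  1.372 -1.3    0.008  1.47 ] 0.10285407119846822
[0.6, 0, 0.1] [-0.655  1.093 -1.3   -1.96   1.094] 0.11029628600286252
[0.6, 0, 0.23] [-0.619  0.855 -1.3   -1.96   1.074] 0.10105657294579905
[0.45, 0, 0.2] [-1.297  1.698 -1.3    1.241  1.47 ] 0.05874516707330647
tip tri [ 0.58319102 -0.19081714  0.2473381 ] [np.float64(0.000303514301114058), np.float64(0.0003035143011140941)]
[[ 0.    -0.952 -0.307 -0.079]
 [-0.     0.307 -0.952 -0.143]
 [ 1.     0.     0.    -0.001]
 [ 0.     0.     0.     1.   ]]
```

```bash
python3 - <<'E'
import fk,numpy as np
np.set_printoptions(precision=3,suppress=True)
p,e=fk.fit()
for q,x in zip(fk.J,fk.P): 
    a,d=fk.fk(p,q);print(a-x,d)
from scipy.optimize import least_squares
def f2(p,q):
    M=fk.Ry(q[1]-q[2]+q[3])
    v=np.array([p[0],p[8],p[1]])+fk.Ry(q[1])@[p[2],0,p[3]]+fk.Ry(q[1]-q[2])@[p[4],0,p[5]]+M@(p[9:12]+fk.Rz(q[4])@[p[7],p[6],p[12]])
    return fk.Rz(q[0])@v
s=least_squares(lambda p:np.r_[np.concatenate([f2(p,q)-x for q,x in zip(fk.J,fk.P)]),1e-4*p],np.r_[0,.3,0,.35,.35,0,.0,.25,np.zeros(5)])
print(s.x);print(s.fun[:-13].reshape(-1,3))
E
```

```text
[ 0.062 -0.039  0.004] [-0.001 -0.001 -1.   ]
[ 0.068 -0.026 -0.031] [-0.003  0.01  -1.   ]
[ 0.069 -0.026 -0.026] [ 0.096  0.181 -0.979]
[ 0.066 -0.03  -0.013] [ 0.19   0.34  -0.921]
[ 0.066 -0.027 -0.015] [ 0.304  0.564 -0.768]
[ 0.038 -0.034 -0.008] [ 0.35   0.737 -0.578]
[ 0.009 -0.028 -0.001] [ 0.313  0.814 -0.49 ]
[-0.011 -0.013  0.009] [ 0.507  0.755 -0.417]
[-0.014  0.     0.02 ] [ 0.739  0.605 -0.298]
[-0.006  0.     0.031] [ 0.898  0.412 -0.156]
[-0.009  0.01   0.024] [ 0.963  0.266 -0.049]
[-0.008  0.01   0.007] [0.977 0.213 0.018]
[-0.     0.298 -0.     0.51   0.385  0.06   0.     0.324  0.036  0.12
  0.036 -0.    -0.   ]
[[ 0. -0. -0.]
 [-0.  0. -0.]
 [-0. -0.  0.]
 [ 0.  0.  0.]
 [ 0.  0.  0.]
 [ 0.  0. -0.]
 [-0.  0. -0.]
 [-0.  0.  0.]
 [-0. -0. -0.]
 [-0. -0.  0.]
 [ 0. -0. -0.]
 [ 0.  0.  0.]]
```

```bash
cat > fk2.py <<'E'
import numpy as np
from scipy.optimize import least_squares
from scipy.spatial.transform import Rotation as R
Ry=lambda t:R.from_euler('y',t).as_matrix()
Rz=lambda t:R.from_euler('z',t).as_matrix()
LO=np.array([-2.52,-.91,-1.3,-1.96,-1.52]);HI=np.array([2.52,1.74,1.37,2.02,1.47])
def fk(q,full=False):
    M=Ry(q[1]-q[2]+q[3])
    s=np.array([0,0,.298]); e=s+Ry(q[1])@[0,0,.51]; w=e+Ry(q[1]-q[2])@[.385,0,.06]
    w2=w+[0,.072,0]; c=w2+M@[.12,0,0]; t=c+M@Rz(q[4])@[.324,0,0]
    d=Rz(q[0])@M@Rz(q[4])[:,0]
    if full: return [Rz(q[0])@v for v in (s,e,w,w2,c,t)]
    return Rz(q[0])@t,d
S=[[-.3,.2,-.5,-.7,.3],[-.3,1.,-.3,-1.5,1.3],[-1.2,.5,-1,-1.3,1.3],[1,.5,-1,-1.3,-1.3],[1,1,-1,0,-1],[-1.2,1.2,-1,0,1.3],[1.5,.2,-1,-1.3,-1.4]]
def ik(x,d,starts=S):
    best=None
    for q0 in starts:
        s=least_squares(lambda q:np.r_[fk(q)[0]-x,(fk(q)[1]-d)*.3],np.clip(q0,LO+.01,HI-.01),bounds=(LO,HI))
        if best is None or s.cost<best.cost-1e-12: best=s
        if best.cost<1e-10: break
    return best.x,np.sqrt(2*best.cost)
def dirn(az,dip):
    a,b=np.radians([az,dip]);return np.array([np.cos(b)*np.cos(a),np.cos(b)*np.sin(a),-np.sin(b)])
E
python3 - <<'E'
from fk2 import *
np.set_printoptions(precision=2,suppress=True)
for dip in [-10,0,15,30]:
  for az in [-60,-40,-20,0,12,25,40,60]:
    for y in [-.12,0,.12]:
      r=[ik(np.array([x,y,z]),dirn(az,dip)) for x,z in [(.5,.09),(.59,.11),(.59,.23)]]
      if max(a[1] for a in r[1:])<2e-3: print(dip,az,y,[round(a[1],3) for a in r],r[1][0],r[2][0], "minz",min(v[2] for v in fk(r[1][0],True)[:5]))
E
```

```text
0 -60 0 [np.float64(0.012), np.float64(0.0), np.float64(0.0)] [ 0.44  1.18 -0.76 -1.95 -1.49] [ 0.44  0.89 -0.86 -1.75 -1.49] minz 0.11000001588324226
0 60 0 [np.float64(0.0), np.float64(0.0), np.float64(0.0)] [-0.72  1.22 -0.11  1.8   1.37] [-0.72  1.01 -0.19  1.94  1.37] minz 0.11000000007632607
15 -60 -0.12 [np.float64(0.0), np.float64(0.0), np.float64(0.0)] [ 0.18  0.79 -0.94 -1.06 -1.14] [ 0.18  0.46 -0.92 -0.71 -1.14] minz 0.1938573736024228
15 -60 0 [np.float64(0.0), np.float64(0.0), np.float64(0.0)] [ 0.42  0.74 -0.68 -0.22 -1.29] [ 0.42  0.49 -0.63  0.07 -1.29] minz 0.1938573706322378
15 -60 0.12 [np.float64(0.0), np.float64(0.0), np.float64(0.0)] [ 0.61  0.87 -0.24  0.78 -1.3 ] [ 0.61  0.7  -0.19  0.99 -1.3 ] minz 0.19385738359885274
15 -40 -0.12 [np.float64(0.04), np.float64(0.0), np.float64(0.0)] [ 0.03  1.   -1.24 -1.89 -0.69] [ 0.03  0.51 -1.24 -1.4  -0.69] minz 0.1938573736198506
15 -40 0 [np.float64(0.0), np.float64(0.0), np.float64(0.0)] [ 0.34  0.87 -1.11 -1.49 -0.98] [ 0.34  0.46 -1.1  -1.07 -0.98] minz 0.1938573733772199
15 -40 0.12 [np.float64(0.0), np.float64(0.
[... 3968 characters left out ...]
(0.0)] [-0.62  0.48 -0.91 -0.23  1.  ] [-0.62  0.21 -0.8   0.15  1.  ] minz 0.2720000000000354
30 40 0.12 [np.float64(0.002), np.float64(0.0), np.float64(0.0)] [-0.35  0.49 -1.09 -0.72  0.85] [-0.35  0.14 -0.98 -0.26  0.85] minz 0.27200000000077895
30 60 -0.12 [np.float64(0.0), np.float64(0.0), np.float64(0.0)] [-0.8   0.77 -0.19  1.05  0.98] [-0.8   0.62 -0.1   1.29  0.98] minz 0.27200000000072805
30 60 0 [np.float64(0.0), np.float64(0.0), np.float64(0.0)] [-0.64  0.64 -0.47  0.66  1.04] [-0.64  0.46 -0.38  0.93  1.04] minz 0.2720000002713551
30 60 0.12 [np.float64(0.0), np.float64(0.0), np.float64(0.0)] [-0.42  0.54 -0.71  0.15  1.04] [-0.42  0.32 -0.61  0.47  1.04] minz 0.2719999999999845
```

```bash
cat > sim.py <<'E'
from fk2 import *
def Rt(q):
    return Rz(q[0])@Ry(q[1]-q[2]+q[3])@Rz(q[4])
def sim(q,wps,w=.3,step=.03):
    x,_=fk(q);d=fk(q)[1];out=[]
    for wp in wps:
        n=int(np.ceil(np.linalg.norm(np.array(wp)-x)/step))
        for t in np.linspace(x,wp,n+1)[1:]:
            s=least_squares(lambda a:np.r_[fk(a)[0]-t,(fk(a)[1]-d)*w,(a-q)*1e-3],np.clip(q,LO+1e-4,HI-1e-4),bounds=(LO,HI))
            q=s.x;d=fk(q)[1]
        x=fk(q)[0]
        out.append((wp,x,np.degrees(np.arctan2(d[1],d[0])),-np.degrees(np.arcsin(d[2])),q))
    return out
E
python3 - <<'E'
from sim import *
np.set_printoptions(precision=3,suppress=True)
q=np.array([-1.2604,.8545,1.3647,.3214,1.4734])
for w in [.1,.3,1]:
  for wps in [[(.5,-.6,.7),(.42,-.4,.45),(.42,-.2,.2),(.47,-.14,.09),(.57,-.12,.09),(.57,-.12,.23)],[(.5,-.6,.7),(.42,-.4,.45),(.38,-.3,.3),(.40,-.25,.09),(.47,-.14,.09),(.57,-.12,.09),(.57,-.12,.23)]]:
    print(w)
    for o in sim(q,wps,w): print(o[0],o[1],round(o[2],1),round(o[3],1),o[4])
E
```

```text
0.1
(0.5, -0.6, 0.7) [ 0.5 -0.6  0.7] 5.3 -4.0 [-1.405  0.43  -0.169 -1.366  1.47 ]
(0.42, -0.4, 0.45) [ 0.42 -0.4   0.45] -1.6 -2.5 [-1.508  0.415 -1.097 -1.96   1.47 ]
(0.42, -0.2, 0.2) [ 0.419 -0.2    0.2  ] 5.3 5.7 [-1.459  0.533 -1.3   -0.45   1.47 ]
(0.47, -0.14, 0.09) [ 0.47  -0.141  0.09 ] 16.2 7.0 [-1.221  1.053 -1.3   -1.279  1.431]
(0.57, -0.12, 0.09) [ 0.57 -0.12  0.09] 18.9 8.5 [-0.906  1.174 -1.212 -1.96   1.206]
(0.57, -0.12, 0.23) [ 0.57 -0.12  0.23] 18.9 8.5 [-0.906  0.628 -1.274 -1.478  1.205]
0.1
(0.5, -0.6, 0.7) [ 0.5 -0.6  0.7] 5.3 -4.0 [-1.405  0.43  -0.169 -1.366  1.47 ]
(0.42, -0.4, 0.45) [ 0.42 -0.4   0.45] -1.6 -2.5 [-1.508  0.415 -1.097 -1.96   1.47 ]
(0.38, -0.3, 0.3) [ 0.38 -0.3   0.3 ] -6.3 4.5 [-1.619  0.189 -1.3   -0.583  1.47 ]
(0.4, -0.25, 0.09) [ 0.4  -0.25  0.09] -0.5 6.0 [-1.548  1.034 -1.3   -1.047  1.462]
(0.47, -0.14, 0.09) [ 0.469 -0.141  0.09 ] 16.1 7.6 [-1.221  1.035 -1.3   -1.245  1.421]
(0.57, -0.12, 0.09) [ 0.57 -0.12  0.09] 18.5 8.8 [-0.904  1.171 -1.217 -1.96   1.195]
(0.57, -0.12, 0.23) [ 0.57 -0.12  0.23] 18.5 8.7 [-0.903  0.621 -1.27
[... 1610 characters left out ...]
-0.12, 0.23) [ 0.578 -0.128  0.232] 14.3 10.1 [-0.87   0.606 -1.3   -1.52   1.088]
1
(0.5, -0.6, 0.7) [ 0.518 -0.597  0.7  ] 6.4 -3.4 [-1.379  0.414 -0.153 -1.208  1.47 ]
(0.42, -0.4, 0.45) [ 0.447 -0.398  0.453] 2.0 -2.7 [-1.447  0.442 -1.031 -1.96   1.47 ]
(0.38, -0.3, 0.3) [ 0.427 -0.331  0.306] -0.3 1.1 [-1.478  0.595 -1.3   -1.696  1.47 ]
(0.4, -0.25, 0.09) [ 0.405 -0.25   0.09 ] 0.6 5.5 [-1.53   1.038 -1.287 -1.064  1.47 ]
(0.47, -0.14, 0.09) [ 0.4   -0.153  0.087] 3.8 5.5 [-1.535  1.066 -1.3   -0.485  1.47 ]
(0.57, -0.12, 0.09) [ 0.583 -0.161  0.111] 11.3 10.1 [-0.897  1.095 -1.236 -1.96   1.065]
(0.57, -0.12, 0.23) [ 0.585 -0.134  0.234] 12.2 10.5 [-0.847  0.598 -1.3   -1.534  1.031]
```

```bash
cat > mv.py <<'E'
import sys
from h import *
o=sensors.get_obs();R=np.array(o["tcp_rot"]);x=np.array(o["eef_pos"])
t=np.array([float(a) for a in sys.argv[1:4]]);d=R.T@(t-x)
n=int(np.ceil(max(np.linalg.norm(d)/.055,1)));print(n,"rows of",(d/n).round(4))
E
python3 mv.py .5 -.6 .7
```

```text
5 rows of [ 0.0073 -0.0234 -0.0445]
```

>>> arm_command --plan "0.007 -0.023 -0.045 0 0; 0.007 -0.023 -0.045 0 0; 0.007 -0.023 -0.045 0 0; 0.007 -0.023 -0.045 0 0; 0.007 -0.023 -0.045 0 0"

```text
clock: 10.02
eef_pos: [0.5685, -0.6265, 0.7646]
tcp_rot: [[0.148, 0.987, 0.068], [-0.786, 0.159, -0.597], [-0.6, 0.035, 0.799]]
ft_force: [0.1, -1.5, 0.1]
width: 0.0001
```

```bash
python3 st.py;python3 mv.py .44 -.4 .45
```

```text
clock 10.025
joints [-1.3202  0.4456  0.1685 -0.6452  1.4732  2.5816]
eef_pos [ 0.5685 -0.6265  0.7646]
tcp_rot [[ 0.1478  0.9867  0.0677]
 [-0.7861  0.1587 -0.5974]
 [-0.6002  0.0351  0.7991]]
ft_force [ 0.0608 -1.5181  0.0635]
width 8.408171078376355e-05
pitch sum -0.36812391345675666
8 rows of [-0.001  -0.0127 -0.0494]
```

```bash
python3 mv.py .48 -.4 .5
```

```text
7 rows of [-0.0046 -0.0087 -0.0504]
```

>>> arm_command --plan "-0.0045 -0.0085 -0.05 0 0; -0.0045 -0.0085 -0.05 0 0; -0.0045 -0.0085 -0.05 0 0; -0.0045 -0.0085 -0.05 0 0; -0.0045 -0.0085 -0.05 0 0; -0.0045 -0.0085 -0.05 0 0; -0.0045 -0.0085 -0.05 0 0"

```text
clock: 10.9
eef_pos: [0.4971, -0.398, 0.5024]
tcp_rot: [[0.137, 0.989, 0.048], [-0.788, 0.138, -0.6], [-0.601, 0.044, 0.798]]
ft_force: [0.0, -0.9, -1.4]
width: -0.0
```

```bash
python3 st.py;python3 mv.py .44 -.2 .2
```

```text
clock 10.9
joints [-1.345   0.3553 -0.8692 -1.6962  1.4734  2.6855]
eef_pos [ 0.4971 -0.398   0.5024]
tcp_rot [[ 0.137   0.9894  0.0483]
 [-0.7877  0.1384 -0.6002]
 [-0.6006  0.0442  0.7984]]
ft_force [ 0.0387 -0.9415 -1.3588]
width -3.865602354974086e-05
pitch sum -0.47171296334452006
7 rows of [ 0.0025 -0.0061 -0.0519]
```

>>> arm_command --plan "0.0025 -0.006 -0.052 0 0; 0.0025 -0.006 -0.052 0 0; 0.0025 -0.006 -0.052 0 0; 0.0025 -0.006 -0.052 0 0; 0.0025 -0.006 -0.052 0 0; 0.0025 -0.006 -0.052 0 0"

```text
clock: 11.65
eef_pos: [0.475, -0.261, 0.2456]
tcp_rot: [[0.112, 0.988, 0.108], [-0.793, 0.155, -0.59], [-0.599, -0.02, 0.8]]
ft_force: [0.2, -0.9, 0.4]
width: 0.0003
```

```bash
python3 st.py;python3 mv.py .46 -.14 .12
```

```text
clock 11.65
joints [-1.3199  0.862  -1.2982 -1.9578  1.4731  2.0122]
eef_pos [ 0.475  -0.261   0.2456]
tcp_rot [[ 0.1121  0.9878  0.1082]
 [-0.7926  0.1546 -0.5898]
 [-0.5994 -0.0196  0.8002]]
ft_force [ 0.2192 -0.886   0.4279]
width 0.00025120177716369223
pitch sum 0.20235894645882824
4 rows of [-0.0056  0.0016 -0.0434]
```

>>> arm_command --plan "-0.005 0.002 -0.043 0 0; -0.005 0.002 -0.043 0 0; -0.005 0.002 -0.043 0 0; 0 0 0 0 0"

```text
clock: 12.15
eef_pos: [0.4754, -0.2131, 0.1399]
tcp_rot: [[0.132, 0.979, 0.158], [-0.785, 0.2, -0.587], [-0.606, -0.047, 0.794]]
ft_force: [0.2, 0.1, 0.7]
width: 0.0001
```

```bash
python3 st.py;python3 mv.py .46 -.14 .12
```

```text
clock 12.15
joints [-1.2829  1.1575 -1.2985 -1.9575  1.4731  1.7261]
eef_pos [ 0.4754 -0.2131  0.1399]
tcp_rot [[ 0.1318  0.9786  0.158 ]
 [-0.7845  0.2004 -0.5868]
 [-0.6059 -0.0466  0.7942]]
ft_force [0.2066 0.1304 0.7314]
width 5.147885022889221e-05
pitch sum 0.4984786188740751
2 rows of [-0.0237  0.0002 -0.0306]
```

>>> arm_command --plan "0 0 0 10.5 0; 0 0 0 10.5 0; 0 0 0 10.5 0; 0 0 0 10.5 0; 0 0 0 10.5 0"

```text
clock: 12.78
eef_pos: [0.4757, -0.2145, 0.143]
tcp_rot: [[-0.044, 0.979, 0.2], [-0.013, 0.2, -0.98], [-0.999, -0.046, 0.003]]
ft_force: [-0.3, -0.5, 0.0]
width: 0.0001
```

```bash
python3 st.py;python3 - <<'E'
from h import *
import pickle
from fk2 import fk
o=sensors.get_obs()
for n in ["side","wrist"]:
    c=camera(n);cv2.imwrite(f"pics/{n}1.png",c["img"][:,:,::-1]);pickle.dump((o,c),open(f"{n}1.pkl","wb"))
print(np.array(fk(o["joints"],True)).round(3))
E
```

```text
clock 12.775
joints [-1.2833  1.1489 -1.2989 -1.9583  1.473   2.6506]
eef_pos [ 0.4757 -0.2145  0.143 ]
tcp_rot [[-0.0443  0.9788  0.1999]
 [-0.0125  0.1995 -0.9798]
 [-0.9989 -0.0459  0.0034]]
ft_force [-0.3433 -0.5285  0.0368]
width 0.00010269930961216666
pitch sum 0.4895421421205306
[[ 0.     0.     0.298]
 [ 0.132 -0.446  0.507]
 [ 0.059 -0.199  0.215]
 [ 0.128 -0.179  0.215]
 [ 0.158 -0.28   0.158]
 [ 0.475 -0.216  0.143]]
```

View pics/wrist1.png

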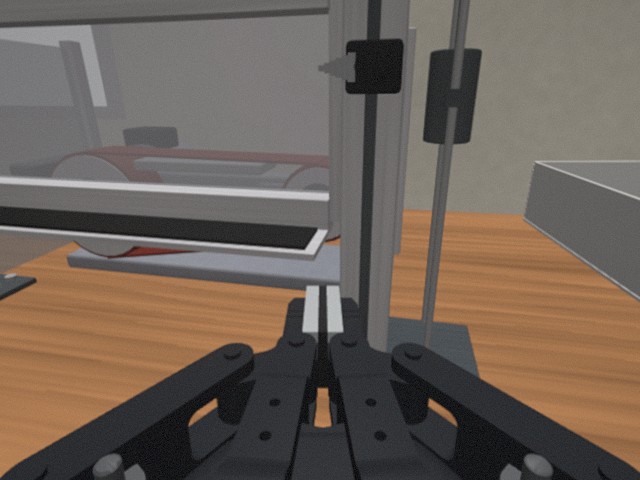

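View pics/side1.png

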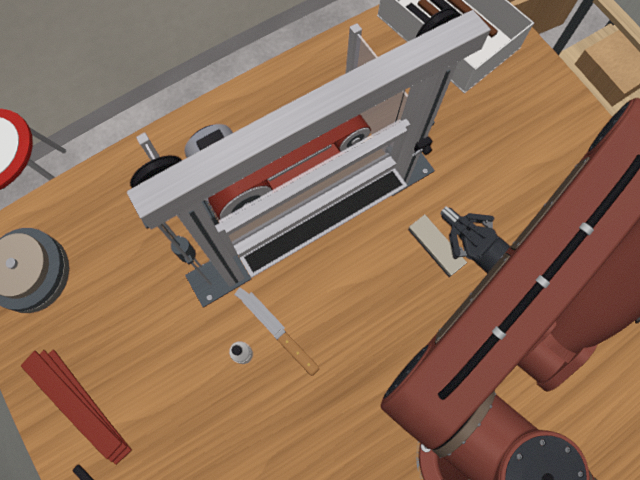

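```bash
python3 mv.py .51 -.13 .09; python3 - <<'E'
from sim import *
np.set_printoptions(precision=3,suppress=True)
q=np.array([-1.2833,1.1489,-1.2989,-1.9583,1.469])
for w in [.1,.3,1]:
    for o in sim(q,[(.51,-.13,.09),(.6,-.12,.085),(.6,-.12,.23)],w,.02): print(o[0],o[1],round(o[2],1),round(o[3],1),o[4])
    print(np.array(fk(o[4],True)))
E
```

```text
2 rows of [ 0.0249  0.0264 -0.0381]
(0.51, -0.13, 0.09) [ 0.51 -0.13  0.09] 17.9 6.7 [-1.081  1.249 -1.3   -1.96   1.358]
(0.6, -0.12, 0.085) [ 0.6   -0.12   0.085] 19.2 8.2 [-0.843  1.169 -1.144 -1.955  1.154]
(0.6, -0.12, 0.23) [ 0.6  -0.12  0.23] 19.1 8.1 [-0.843  0.652 -1.218 -1.513  1.154]
[[ 0.     0.     0.298]
 [ 0.206 -0.231  0.703]
 [ 0.168 -0.189  0.318]
 [ 0.222 -0.141  0.318]
 [ 0.297 -0.225  0.276]
 [ 0.6   -0.12   0.23 ]]
(0.51, -0.13, 0.09) [ 0.509 -0.133  0.09 ] 17.6 6.7 [-1.088  1.25  -1.3   -1.96   1.361]
(0.6, -0.12, 0.085) [ 0.6   -0.12   0.085] 19.0 8.2 [-0.842  1.17  -1.146 -1.959  1.15 ]
(0.6, -0.12, 0.23) [ 0.6  -0.12  0.23] 19.0 8.2 [-0.842  0.65  -1.22  -1.513  1.15 ]
[[ 0.     0.     0.298]
 [ 0.206 -0.23   0.704]
 [ 0.168 -0.188  0.318]
 [ 0.222 -0.14   0.318]
 [ 0.297 -0.224  0.276]
 [ 0.6   -0.12   0.23 ]]
(0.51, -0.13, 0.09) [ 0.493 -0.156  0.088] 15.2 5.7 [-1.164  1.274 -1.3   -1.96   1.398]
(0.6, -0.12, 0.085) [ 0.602 -0.126  0.088] 17.6 8.6 [-0.84   1.159 -1.153 -1.96   1.123]
(0.6, -0.12, 0.23) [ 0.6  -0.12  0.23] 17.6 8.6 [-0.832  0.651 -1.238 -1.541  1.116]
[[ 0.     0.     0.298]
 [ 0.208 -0.229  0.704]
 [ 0.165 -0.182  0.319]
 [ 0.219 -0.133  0.319]
 [ 0.295 -0.217  0.278]
 [ 0.6   -0.12   0.23 ]]
```

>>> arm_command --plan "0.0125 0.013 -0.019 0 0; 0.0125 0.013 -0.019 0 0; 0.0125 0.013 -0.019 0 0; 0.0125 0.013 -0.019 0 0; 0 0 0 0 0"

```text
clock: 13.5
eef_pos: [0.4846, -0.1583, 0.0817]
tcp_rot: [[-0.085, 0.963, 0.254], [-0.024, 0.253, -0.967], [-0.996, -0.088, 0.002]]
ft_force: [0.2, -0.5, 1.0]
width: 0.0
```

```bash
python3 st.py;python3 mv.py .53 -.13 .085;python3 mv.py .597 -.12 .085
```

```text
clock 13.5
joints [-1.1973  1.3072 -1.299  -1.9576  1.4247  2.4964]
eef_pos [ 0.4846 -0.1583  0.0817]
tcp_rot [[-0.0847  0.9635  0.254 ]
 [-0.024   0.2529 -0.9672]
 [-0.9961 -0.088   0.0017]]
ft_force [ 0.1715 -0.4916  0.9891]
width 2.4967669934576103e-05
pitch sum 0.6486174545840027
1 rows of [-0.0078  0.0506 -0.0159]
3 rows of [-0.0046  0.0392 -0.0028]
```

>>> arm_command --plan "-0.003 0.03 -0.002 0 0; -0.003 0.03 -0.002 0 0"

```text
clock: 13.75
eef_pos: [0.53, -0.1573, 0.0859]
tcp_rot: [[-0.115, 0.953, 0.28], [-0.034, 0.278, -0.96], [-0.993, -0.12, -0.0]]
ft_force: [-0.6, -1.0, -0.7]
width: -0.0001
```

```bash
python3 st.py;python3 mv.py .597 -.12 .086
```

```text
clock 13.75
joints [-1.0626  1.2214 -1.2347 -1.9579  1.3164  2.6571]
eef_pos [ 0.53   -0.1573  0.0859]
tcp_rot [[-0.1155  0.9531  0.2798]
 [-0.0336  0.2778 -0.9601]
 [-0.9927 -0.1203 -0.0001]]
ft_force [-0.624  -0.9854 -0.7051]
width -0.0001309118007946285
pitch sum 0.4982294891448016
2 rows of [-0.0046  0.0371 -0.0085]
```

>>> arm_command --plan "-0.003 0.025 -0.006 0 0; -0.003 0.025 -0.006 0 0; -0.003 0.024 -0.005 0 0; 0 0 0 0 0"

```text
clock: 14.25
eef_pos: [0.5959, -0.1303, 0.0894]
tcp_rot: [[-0.139, 0.943, 0.302], [-0.043, 0.299, -0.953], [-0.989, -0.145, -0.0]]
ft_force: [0.0, 0.2, 0.0]
width: -0.0002
```

```bash
python3 st.py;python3 mv.py .6 -.12 .102;python3 mv.py .6 -.12 .222; python3 - <<'E'
from h import *
import pickle
o=sensors.get_obs()
for n in ["side","wrist"]:
    c=camera(n);cv2.imwrite(f"pics/{n}2.png",c["img"][:,:,::-1]);pickle.dump((o,c),open(f"{n}2.pkl","wb"))
E
```

```text
clock 14.25
joints [-0.863   1.1586 -1.1589 -1.9579  1.1455  2.8121]
eef_pos [ 0.5959 -0.1303  0.0894]
tcp_rot [[-0.1386  0.9432  0.3019]
 [-0.0434  0.2988 -0.9533]
 [-0.9894 -0.1452 -0.0005]]
ft_force [0.0284 0.1911 0.0288]
width -0.00019838299090250465
pitch sum 0.35962902698553356
1 rows of [-0.0135  0.0051 -0.0086]
3 rows of [-0.0441 -0.0041 -0.0029]
```

View pics/wrist2.png

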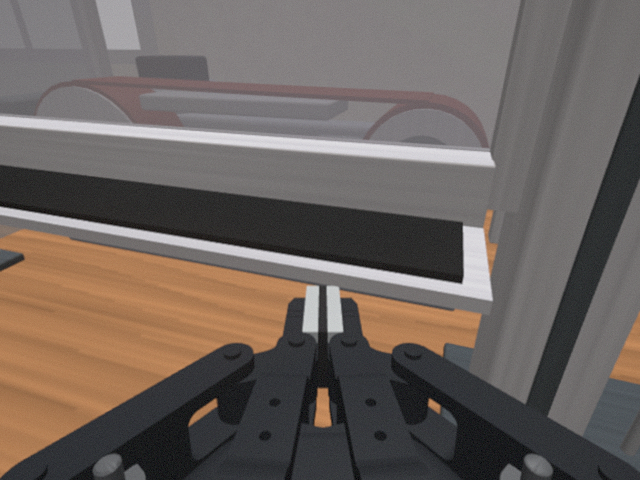

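View pics/side2.png

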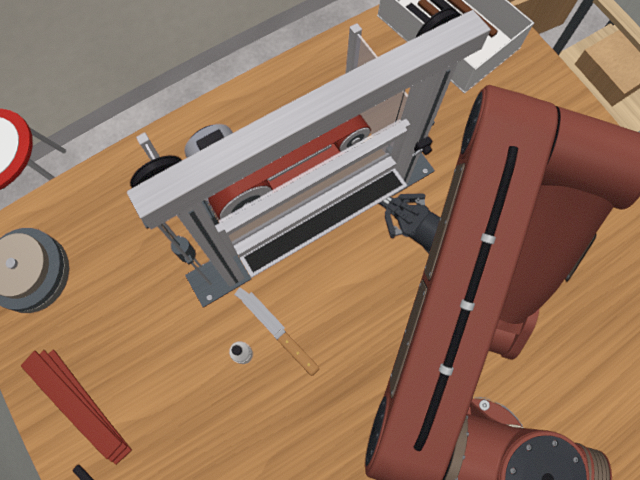

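>>> arm_command --plan "-0.008 0.002 0 0 0; -0.008 0 0 0 0; -0.008 -0.001 0 0 0; -0.008 -0.001 0 0 0"

```text
clock: 14.85
eef_pos: [0.5993, -0.1308, 0.1206]
tcp_rot: [[-0.142, 0.944, 0.298], [-0.04, 0.295, -0.955], [-0.989, -0.147, -0.004]]
ft_force: [-7.2, -2.3, -7.2]
width: 0.0002
```

```bash
python3 st.py
```

```text
clock 14.85
joints [-0.8551  1.056  -1.1856 -1.887   1.1339  2.8223]
eef_pos [ 0.5993 -0.1308  0.1206]
tcp_rot [[-0.1415  0.9441  0.2977]
 [-0.0397  0.295  -0.9547]
 [-0.9891 -0.1469 -0.0043]]
ft_force [-7.1871 -2.3225 -7.1522]
width 0.0001567265331341784
pitch sum 0.35457053631187496
```

```bash
cat > lip.py <<'E'
from h import *
import sys,pickle
np.set_printoptions(precision=4,suppress=True)
tag=sys.argv[1]
for n in ["side","scene"]:
    o=sensors.get_obs()
    c=camera(n);T=cam2world(c,o);C=cloud(c,T);im=c["img"].astype(int)
    cv2.imwrite(f"pics/{n}_{tag}.png",c["img"][:,:,::-1]);pickle.dump((o,c),open(f"{n}_{tag}.pkl","wb"))
    m=(c["depth"]>0)&(im.max(2)<60)&(C[...,2]>.11)&(C[...,2]<.29)&(C[...,0]>.578)&(C[...,0]<.614)&(C[...,1]>-.05)&(C[...,1]<.17)
    P=C[m];print(n,len(P),"z med",np.median(P[:,2]),"mean",P[:,2].mean(),"quart",np.percentile(P[:,2],[10,90]))
print(o["clock"],o["eef_pos"],o["ft_force"])
E
python3 lip.py a; python3 - <<'E'
from h import *
o=sensors.get_obs();c=camera("wrist");cv2.imwrite("pics/wrist3.png",c["img"][:,:,::-1])
E
```

```text
side 1660 z med 0.14410590509701438 mean 0.14408799577662526 quart [0.1416 0.1466]
scene 1640 z med 0.14568303444843067 mean 0.14569155334280445 quart [0.1432 0.1482]
14.9 [ 0.5994 -0.1306  0.1217] [-0.9576 -1.4149 -0.1314]
```

View pics/wrist3.png

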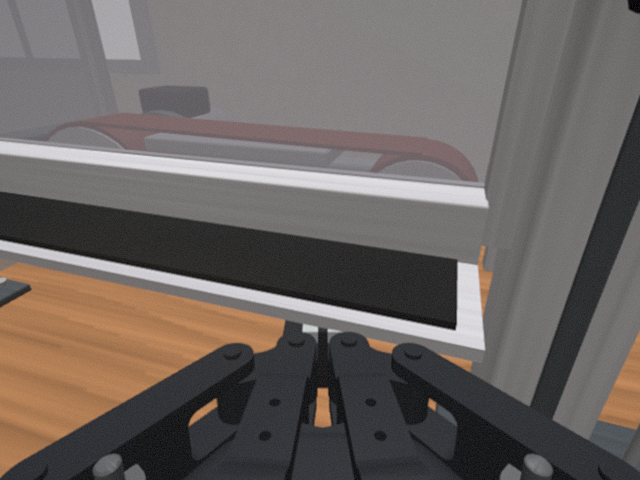

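>>> arm_command --plan "-0.01 -0.0015 0 0 0; -0.01 -0.0015 0 0 0; -0.01 -0.0015 0 0 0; -0.01 -0.0015 0 0 0; -0.01 -0.0015 0 0 0; -0.01 -0.0015 0 0 0; -0.01 -0.0015 0 0 0; -0.01 -0.0015 0 0 0; -0.005 -0.001 0 0 0; 0 0 0 0 0"

```text
clock: 16.25
eef_pos: [0.5994, -0.1305, 0.2077]
tcp_rot: [[-0.138, 0.944, 0.3], [-0.043, 0.297, -0.954], [-0.989, -0.145, -0.0]]
ft_force: [-0.3, -0.4, -0.6]
width: -0.0002
```

```bash
python3 st.py; python3 lip.py b; python3 - <<'E'
from h import *
import pickle
o=sensors.get_obs();c=camera("wrist");cv2.imwrite("pics/wrist4.png",c["img"][:,:,::-1]);pickle.dump((o,c),open("wrist4.pkl","wb"))
E
```

```text
clock 16.25
joints [-0.8555  0.739  -1.2244 -1.6123  1.1369  2.8212]
eef_pos [ 0.5994 -0.1305  0.2077]
tcp_rot [[-0.138   0.9438  0.3002]
 [-0.043   0.2971 -0.9539]
 [-0.9895 -0.1446 -0.0004]]
ft_force [-0.3457 -0.3966 -0.6192]
width -0.000170408584541889
pitch sum 0.3510390872537723
side 1935 z med 0.23172454770950945 mean 0.231717526364332 quart [0.2295 0.2339]
scene 2045 z med 0.2319733146457087 mean 0.23199430790167808 quart [0.2298 0.2341]
16.3 [ 0.5994 -0.1305  0.2074] [-0.3854 -0.6036  0.5024]
```

View pics/wrist4.png

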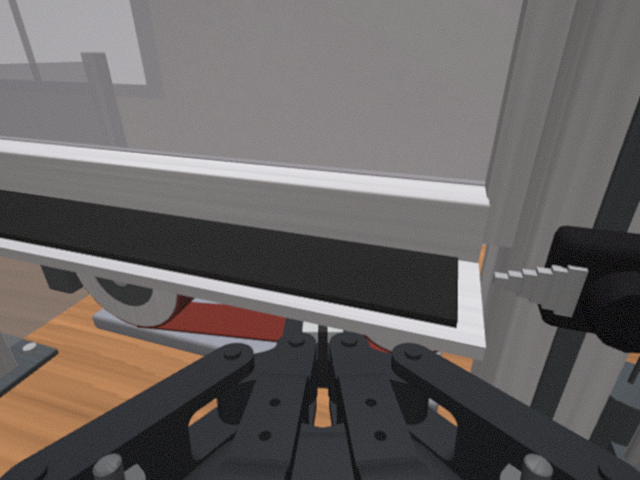

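View pics/side_b.png

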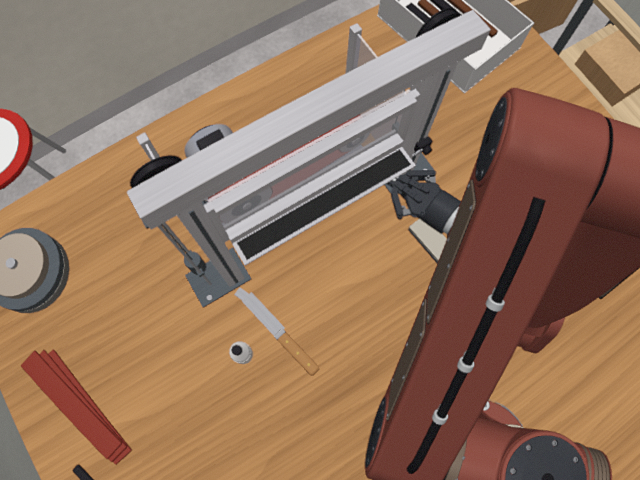

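```bash
cat > rel.py <<'E'
from h import *
import pickle,sys
np.set_printoptions(precision=4,suppress=True)
o,c=pickle.load(open(sys.argv[1],"rb"));T=cam2world(c,o);C=cloud(c,T);im=c["img"].astype(int)
m=(c["depth"]>0)&(im.max(2)<60)&(C[...,1]>-.19)&(C[...,1]<.15)&(C[...,0]>.582)&(C[...,0]<.61)&(C[...,2]>.1)
v,u=np.nonzero(m);k=(v<330);P=C[v[k],u[k]];P=P[abs(P[:,2]-np.median(P[:,2]))<.01]
A=np.c_[P[:,:2]-[.586,-.193],np.ones(len(P))];s=np.linalg.lstsq(A,P[:,2],rcond=None)[0]
print("strip",len(P),np.median(P,0),"plane slopes, z at tip xy",s)
v,u=np.mgrid[0:480,0:640]
m=(C[...,1]<-.185)&(C[...,1]>-.216)&(C[...,0]>.572)&(C[...,0]<.598)&(C[...,2]>.236)&(C[...,2]<.26)&(c["depth"]>0)
for a,b in sorted(zip(u[m],v[m]))[:400:12]: print(a,b,C[b,a],im[b,a])
E
python3 rel.py wrist4.pkl
```

```text
strip 16290 [ 0.5948 -0.1012  0.2325] plane slopes, z at tip xy [-0.0005  0.0001  0.2325]
492 279 [ 0.5846 -0.191   0.2418] [96 94 95]
493 283 [ 0.5832 -0.1913  0.2413] [90 89 87]
494 282 [ 0.5829 -0.1914  0.2419] [97 96 95]
495 281 [ 0.5824 -0.1915  0.2426] [100  99  99]
496 280 [ 0.5817 -0.1916  0.2434] [99 94 95]
497 279 [ 0.5827 -0.192   0.2432] [93 93 93]
498 278 [ 0.5826 -0.1922  0.2437] [107 107 108]
499 277 [ 0.5834 -0.1925  0.2436] [153 152 157]
500 275 [ 0.5845 -0.1929  0.2437] [182 182 187]
501 273 [ 0.5854 -0.1932  0.244 ] [159 160 163]
501 285 [ 0.5825 -0.1934  0.2415] [ 99 100  99]
502 284 [ 0.5837 -0.1939  0.2411] [97 97 95]
503 283 [ 0.5836 -0.1941  0.2416] [100  99 100]
504 282 [ 0.5818 -0.1939  0.2431] [99 98 98]
505 281 [ 0.5828 -0.1943  0.2429] [97 97 97]
506 278 [ 0.5834 -0.1945  0.2436] [157 160 161]
507 274 [ 0.5846 -0.1947  0.2444] [138 137 141]
507 286 [ 0.5826 -0.1951  0.2414] [98 98 98]
508 277 [ 0.5834 -0.1949  0.2441] [123 123 125]
508 289 [ 0.5819 -0.1954  0.2408] [91 91 91]
509 280 [ 0.5828 -0.1953  0.2434] [95 92 92]
510 271 [ 0.5858 -0.1956  0.2449] [174 174 177]
510 283 [ 0.5827 -0.1957  0.2426] [97 95 94]
511 274 [ 0.5835 -0.1955  0.2452] [185 186 188]
511 286 [ 0.5829 -0.1962  0.2414] [102 101 102]
512 277 [ 0.5838 -0.1961  0.2441] [97 96 96]
512 289 [ 0.5833 -0.1968  0.2402] [95 96 94]
513 281 [ 0.5819 -0.1962  0.2438] [100  99  99]
514 272 [ 0.5857 -0.1967  0.2448] [183 186 189]
514 284 [ 0.5817 -0.1966  0.243 ] [95 92 91]
515 275 [ 0.5836 -0.1967  0.245 ] [174 175 180]
515 287 [ 0.5828 -0.1973  0.2413] [100  96  98]
516 278 [ 0.582  -0.1968  0.245 ] [96 96 96]
516 290 [ 0.5831 -0.1979  0.2402] [94 95 92]
```

>>> arm_command --plan "-0.004 -0.0006 0 0 0; -0.004 -0.0006 0 0 0; -0.0035 -0.0005 0 0 0; 0 0 0 0 0"

```text
clock: 16.9
eef_pos: [0.5993, -0.1306, 0.2186]
tcp_rot: [[-0.139, 0.944, 0.3], [-0.042, 0.297, -0.954], [-0.989, -0.146, -0.002]]
ft_force: [0.8, 0.5, -4.4]
width: 0.0
```

```bash
python3 lip.py c; python3 - <<'E'
from h import *
import pickle
o=sensors.get_obs();c=camera("wrist");pickle.dump((o,c),open("wrist5.pkl","wb"))
cv2.imwrite("pics/wrist5.png",cv2.resize(c["img"][210:360,420:620,::-1],None,fx=4,fy=4,interpolation=cv2.INTER_CUBIC))
E
python3 rel.py wrist5.pkl | head -16
```

```text
side 1974 z med 0.24217588372979237 mean 0.2421494523517705 quart [0.2399 0.2443]
scene 2087 z med 0.24241912114064512 mean 0.242463549804795 quart [0.2402 0.2447]
16.95 [ 0.5993 -0.1306  0.2186] [ 0.4611  0.0716 -3.214 ]
strip 16377 [ 0.5947 -0.1011  0.2429] plane slopes, z at tip xy [0.0004 0.0002 0.2429]
463 289 [ 0.5979 -0.1851  0.2393] [221 218 222]
464 298 [ 0.5915 -0.1852  0.2399] [219 218 219]
464 310 [ 0.5858 -0.1852  0.2389] [218 214 220]
465 298 [ 0.5912 -0.1855  0.2401] [218 218 221]
465 310 [ 0.5846 -0.1853  0.2399] [214 212 217]
465 322 [ 0.5782 -0.1851  0.2399] [220 219 223]
466 291 [ 0.5967 -0.186   0.2394] [218 217 220]
466 303 [ 0.5891 -0.1858  0.2396] [226 224 228]
466 315 [ 0.5814 -0.1855  0.2403] [222 220 223]
466 327 [ 0.5764 -0.1855  0.2395] [217 215 218]
467 293 [ 0.5951 -0.1863  0.2397] [219 218 221]
467 305 [ 0.5886 -0.1862  0.2392] [222 222 224]
467 317 [ 0.5819 -0.186   0.2393] [221 218 222]
467 329 [ 0.5754 -0.1857  0.2396] [221 219 222]
468 293 [ 0.596  -0.1867  0.2392] [221 220 222]
```

View pics/wrist5.png

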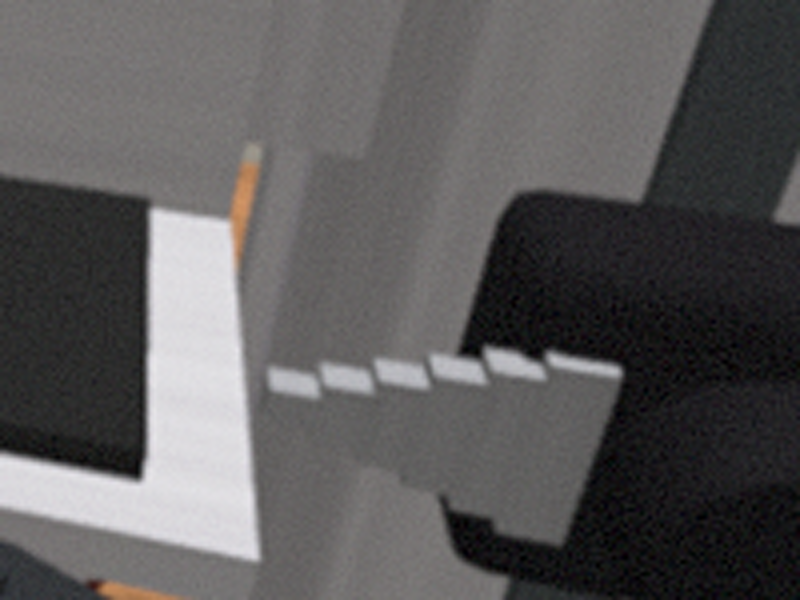

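```bash
python3 - <<'E'
from h import *
import pickle
np.set_printoptions(precision=4,suppress=True)
for f in ["wrist4.pkl","wrist5.pkl"]:
    o,c=pickle.load(open(f,"rb"));T=cam2world(c,o);C=cloud(c,T)
    m=(C[...,0]>.574)&(C[...,0]<.596)&(C[...,2]>.225)&(C[...,2]<.265)&(c["depth"]>0)
    for y0 in np.arange(-.189,-.222,-.002):
        k=m&(C[...,1]<y0)&(C[...,1]>y0-.002);P=C[k]
        if len(P)>5: print(round(y0,3),len(P),"z",np.percentile(P[:,2],[2,50,98]),"x",np.percentile(P[:,0],[2,98]))
E
```

```text
-0.189 165 z [0.2284 0.2292 0.23  ] x [0.5745 0.5955]
-0.191 100 z [0.2407 0.243  0.2442] x [0.5815 0.586 ]
-0.193 103 z [0.2409 0.2432 0.2452] x [0.5817 0.5858]
-0.195 156 z [0.2395 0.2431 0.2455] x [0.5817 0.5857]
-0.197 182 z [0.2386 0.2433 0.2466] x [0.5817 0.5854]
-0.199 220 z [0.2385 0.2433 0.2467] x [0.5814 0.5857]
-0.201 254 z [0.2374 0.2435 0.2479] x [0.5816 0.5855]
-0.203 283 z [0.2371 0.2432 0.248 ] x [0.5814 0.5853]
-0.205 362 z [0.2362 0.2439 0.2529] x [0.5814 0.5879]
-0.207 1154 z [0.23  0.249 0.257] x [0.5818 0.5956]
-0.209 867 z [0.2296 0.2485 0.2577] x [0.5816 0.5946]
-0.211 823 z [0.2296 0.2479 0.2578] x [0.5816 0.5941]
-0.213 998 z [0.2298 0.2451 0.2578] x [0.5746 0.5943]
-0.215 1025 z [0.2299 0.2478 0.2577] x [0.5745 0.5936]
-0.217 748 z [0.2292 0.2505 0.2578] x [0.5743 0.5948]
-0.219 607 z [0.2291 0.2526 0.2578] x [0.5743 0.5951]
-0.221 504 z [0.2509 0.254  0.2579] x [0.5748 0.5947]
-0.189 162 z [0.2388 0.2396 0.2419] x [0.5749 0.5958]
-0.191 90 z [0.2407 0.2431 0.2444] x [0.5817 0.5857]
-0.193 97 z [0.2403 0.2431 0.2448] x [0.5818 0.5859]
-0.195 149 z [0.2393 0.2434 0.2455] x [0.5817 0.586 ]
-0.197 162 z [0.2393 0.2437 0.2466] x [0.5817 0.5859]
-0.199 195 z [0.2383 0.2432 0.2468] x [0.5815 0.5855]
-0.201 236 z [0.2371 0.2438 0.2482] x [0.5815 0.5855]
-0.203 248 z [0.2374 0.2435 0.2481] x [0.5815 0.5853]
-0.205 313 z [0.236  0.2438 0.2495] x [0.5816 0.586 ]
-0.207 1036 z [0.2303 0.2491 0.2567] x [0.5816 0.5954]
-0.209 748 z [0.2297 0.2491 0.2575] x [0.5816 0.5947]
-0.211 728 z [0.2296 0.2486 0.2576] x [0.5816 0.5941]
-0.213 877 z [0.2299 0.2451 0.2575] x [0.5744 0.5943]
-0.215 925 z [0.2302 0.2481 0.2575] x [0.5745 0.594 ]
-0.217 698 z [0.2292 0.2507 0.2576] x [0.5744 0.5947]
-0.219 534 z [0.2297 0.2527 0.2578] x [0.5744 0.5953]
-0.221 497 z [0.2507 0.2537 0.2578] x [0.5743 0.595 ]
```

>>> arm_command --plan "0.004 0.0006 0 0 0; 0.008 0.001 0 0 0; 0.01 0.0015 0 0 0; 0.005 -0.02 0 0 0; 0.005 -0.03 0 0 0; 0.005 -0.03 0 0 0; 0.004 -0.03 0 0 0; 0 0 0 0 0; 0 0 0 0 0"

```text
clock: 18.18
eef_pos: [0.5076, -0.1615, 0.1891]
tcp_rot: [[-0.144, 0.943, 0.301], [-0.047, 0.297, -0.954], [-0.988, -0.151, 0.001]]
ft_force: [0.3, 0.2, -0.1]
width: -0.0001
```

```bash
python3 st.py; python3 lip.py d; python3 - <<'E'
from h import *
import pickle
o=sensors.get_obs();c=camera("wrist");pickle.dump((o,c),open("wrist6.pkl","wb"))
cv2.imwrite("pics/wrist6.png",c["img"][:,:,::-1])
E
python3 rel.py wrist6.pkl | head -1
```

```text
clock 18.175
joints [-1.1302  0.6152 -1.2482 -1.0138  1.368   2.3012]
eef_pos [ 0.5076 -0.1615  0.1891]
tcp_rot [[-0.1439  0.9427  0.301 ]
 [-0.0465  0.2974 -0.9536]
 [-0.9885 -0.1513  0.001 ]]
ft_force [ 0.2852  0.2239 -0.0965]
width -7.575505298576097e-05
pitch sum 0.849657750557778
side 1978 z med 0.24211286151508238 mean 0.2420908428963472 quart [0.2399 0.2442]
scene 2254 z med 0.24235359527872474 mean 0.24238687905891343 quart [0.2402 0.2446]
18.225 [ 0.5076 -0.161   0.1889] [-0.3909 -0.5948  0.2456]
strip 3914 [ 0.5951 -0.0667  0.2428] plane slopes, z at tip xy [-0.0005 -0.0003  0.2428]
```

View pics/wrist6.png

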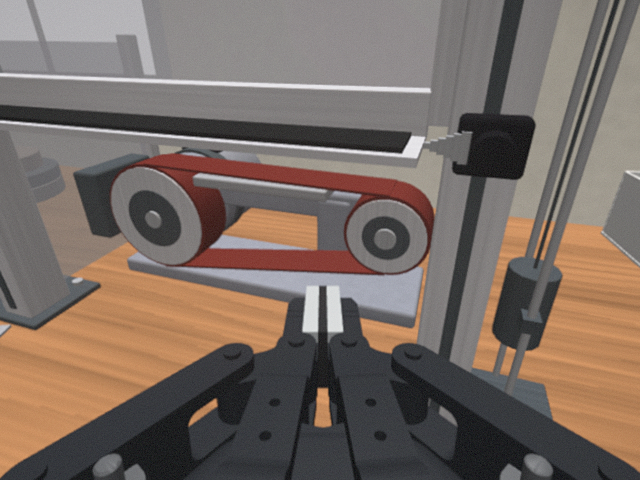

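View pics/side_d.png

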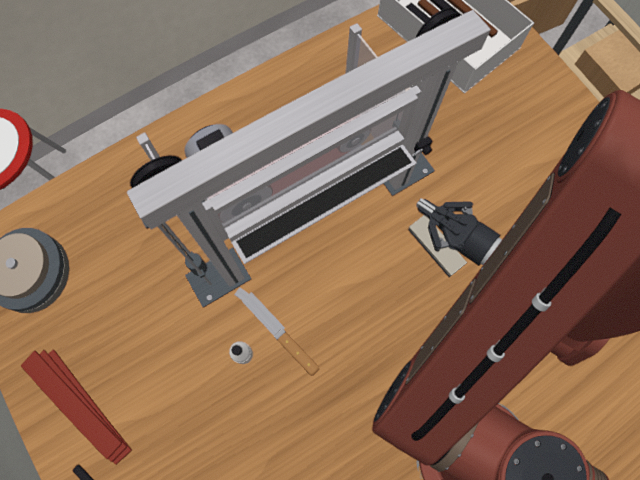

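```bash
python3 -c "
from plant import ticket
print(ticket.job_done())"
```

```text
the job is handed in; nothing more can be done
None
```

The window stands with the top of its lip level with the pointer's tip, and I have handed the job in. No verdict was reported.

**How it was done:** The move rows cannot tilt the tool directly. I ran the arm against its joint limits, clear above the bench, until the hand lay nearly level (about 8° nose-down). I then put the shut fingertips about 30 mm under the lip's front edge and lifted the window about 115 mm. The hand was lowered about 20 mm, drawn back and left clear. The whole job took 18.2 s.

**Last checks:**
- **Height:** After the hand was withdrawn, the lip top measured 0.2421 m (side), 0.2424 m (scene) and 0.2428 m (wrist). It had not moved from before the withdrawal.
- **Pointer:** In the wrist picture the tip's centre is at about 0.243 m, so the lip is level to within about 1 mm. My first triangulation from the two overhead cameras gave 0.247 m, about 5 mm higher than the lip but still inside the 8 mm tolerance. I trusted the wrist view because it shows the tip and lip together at close range.
- **Hand and bystanders:** The wrist force reads about zero and the fingers are well clear of the window. The knife and oil bottle are at the same pixels in the side view as at the start. The stone looks unmoved, though the hand covers part of it there.

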